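Set up the polariscope for a stress check

ROBOT

A 6-joint arm with a two-finger parallel gripper is mounted at the origin on the work surface. World frame = base frame: x ahead of the robot, y to its left, z up, the work surface at z = 0. Lengths are in m, angles in rad, forces in N, time in s.
With the tool pointing down it reaches from about 0.3 to 0.775 m from the base axis. Payload 14.6 kg.
Tool frame: the origin (TCP) lies on the centre line of the jaws, within the pads' length; the fingertips stand 19 mm ahead of it and the grasp point (between the pads) is the TCP; y points along the fingers, z is the direction in which the jaws open and shut, and the axes are right-handed (so a half turn about y gives the same grasp; the last joint's range is limited). The gripper opens to 94 mm and grips with 3 to 60 N. Pads are 16 mm wide; open, the fingers measure 119 mm over their backs; the gripper's body (75 mm by 177 mm) begins 78 mm behind the grasp point.
Start: joints at [1.146, 0.3, 1.521, -0, 1.321, -0.067], TCP at [0.193, 0.515, 0.224] pointing down, gripper open.
Joint ranges: [-3.03, 3.03], [-0.79, 2.21], [0.23, 2.52], [-1.04, 4.18], [0, 3.07], [-2.55, 2.55]. Speed limits (rad/s): [2.22, 2.22, 2.57, 3.14, 3.14, 3.14].

INTERFACE

Orientations are given as a unit quaternion [x, y, z, w].
In Python, from bench import sensors, optics, ticket gives the robot as it stands.
- The arm moves only by the tool arm_command, never from a script. Its argument "moves" is a list of rows, each a list of 7 numbers: the shift along the world's x, y, z in cm, then the turn, a rotation vector about the world's x, y, z in degrees, then the closure, from -1 (fully open) to 1 (shut), so that 0 is half open. In form: [[x, y, z, wx, wy, wz, grip], ...]. A call has 1 to 5 rows; each row is the pose to reach, as a shift and turn from the pose measured when the call began; what a row does not reach only later rows make up. A row lasts 1/8 s, in which the tool goes at most 62.5 mm and 10.7 degrees, less where a joint would pass 70% of its speed; a pose out of reach is approached as far as the arm can. A call with a gripper value outside its range is refused whole. The fingers move at their own pace and stop on an object; "newtons" is the grip in N (left out, the last holds). Time passes only in rows, so rows that repeat a pose let the fingers close. It gives the time, the measured TCP pose, the force and the opening at its end, in the units of the state.
- sensors.sense(): the state, without advancing time (a new reading comes with each control period).
- optics.get_image(name): name is "scene" or "side" or "wrist"; returns a dict with "frame" (400x640x3 uint8, blue, green, red), "range_z" (400x640 float32, m along the optical axis (not along the pixel's ray), 0 where there is no reading), "K" (3x3 intrinsics, pixels), "xyz" and "attitude" of the camera in the world; the wrist camera has in their place "hand_eye" (4x4, takes a point from camera to tool coordinates, whose origin is the TCP and whose axes are the tool frame's). Camera axes: x right, y down, z forward; pixel columns grow to the right and rows downward; lengths in m; the calibration is good to about 2 mm. A picture is of the moment at which its call begins: read the wrist's pose just before it.
- ticket.finish_job(): hands the job in, once; it reports no verdict.
The state is a dict: "time": time; "q": joint angles; "qvel": joint speeds; "joint_torque": joint torques, N m; "position": TCP position; "ee_rot": TCP orientation; "contact_force": force on the tool from outside, world axes, zero at the start; "torque": the same for the moment, N m; "width": finger opening in m.
Only numpy, scipy, OpenCV 4.12 (cv2) and the standard library are available. Lean on these libraries where they do the work, as an engineer would, in place of code of your own. Each camera call takes 0.05 s, during which the arm holds its last target. There are 200 camera calls.

TASK

Set up the polariscope on the bench to check the clear moulding for stress: in a straight line out from the middle of the lamp's window stand the square polariser, then the low specimen table, then the round analyser, 80 mm from the window to the first and 80 mm from centre to centre after that, both filters facing squarely along the beam. Stand the clear moulding upright on the middle of the specimen table with its broad face square to the beam. Leave the loupe, the bottle and the wipe box where they are.

Things in the scene. Friction and masses are not known exactly. Their poses are not given: they have to be found in the camera images.
- lamp: Lamp house, black box at the left, bolted down, with a pale 68 mm square window (middle 62 mm up). Origin: on the bench straight below the middle of the window's face. x: level, out of the window along the beam; z up. The box reaches 200 mm back from the window (-x), is 130 mm wide, 116 mm high (127 at the vent near its back); a knob juts 16 mm from its -y side. Place and direction vary.
- polariser: Loose square filter stand, black: upright frame 64 x 64 mm, 10 mm thick, from 23 to 87 mm above the bench, on a rectangular foot 46 (x) x 66 (y) x 11 mm. About 0.28 kg. Origin: centre of the foot's underside. x: normal to the film (faces alike, either way round is right); y: along the frame's width; z up. Can be pinched from above across the 10 mm.
- analyser: Loose round filter stand, black: upright disc mount 66 mm across, 13 mm thick with pale divided rings, top 88 mm above the bench, on a round foot 64 mm across, 11 mm high. A thin lever juts level to 48 mm from the middle at +y. About 0.32 kg. Origin: centre of the foot's underside. x: normal to the filter (either way round is right); z up. Can be pinched from above across the 13 mm.
- specimen_table: Loose low round stage: flat dark top 54 mm across, 8 mm thick, upper face 30 mm above the bench, on a 24 mm steel stem and a round black foot 50 mm across, 10 mm high. About 0.24 kg. Origin: centre of the foot's underside; z up. Can be gripped from above across the 54 mm top.
- specimen: Loose clear plastic moulding: block 24 mm thick (x; 27 at the base), 40 mm wide (y; 42 at the base), 42 mm high, with two upright spigots (10 mm across, 10 mm tall, 22 mm apart along y) on top. About 55 g. Origin: centre of its underside. x: normal to its broad faces (either way round is right); z up.
- loupe: Bystander, not to be disturbed: a small black waisted magnifier standing on the bench, 37 mm in diameter, 40 mm high. Origin: centre of its underside.
- bottle: Bystander, not to be disturbed: a small closed white bottle standing on the bench, 42 mm in diameter, 85 mm high. Origin: centre of its underside.
- wipe_box: Bystander, not to be disturbed: a white wipe dispenser box 90 mm (x) x 125 mm (y) x 55 mm high. Origin: centre of its underside.
Things that resemble listed ones, but are neither listed nor needed, are in the scene too. Leave any green or turquoise look-alike of the analyser alone.

How it is judged:
At the end, for the whole second after the job is handed in: Along the beam from the window: polariser, table, analyser upright at 80, 160, 240 mm (+-15), within 12 mm of the beam line; moulding upright on the table, within 10 mm of its centre; filters and moulding square to the beam within 0.2 rad; all released, at rest; bystanders within 20 mm (x of polariser in the frame of lamp between 0.065 and 0.095 m and y of polariser in the frame of lamp between -0.012 and 0.012 m and angle between each of polariser, specimen_table, analyser, specimen's own z axis and vertical below 0.08 rad and height (world z) of each of polariser, specimen_table, analyser below 0.005 m and linear speed of each of polariser, specimen_table, analyser, specimen below 0.01 m/s and x of specimen_table in the frame of lamp between 0.145 and 0.175 m and y of specimen_table in the frame of lamp between -0.012 and 0.012 m and x of analyser in the frame of lamp between 0.225 and 0.255 m and y of analyser in the frame of lamp between -0.012 and 0.012 m and angle between the x axis of each of polariser, analyser, specimen and the x axis of lamp, either way round below 0.2 rad and horizontal distance between specimen and specimen_table below 0.01 m and z of specimen in the frame of specimen_table between 0.026 and 0.034 m); the robot touches nothing.
It fails at once if the loupe is pushed more than 20 mm from its place (distance of loupe from where it was at the start of the episode above 0.02 m).
It fails at once if the bottle is pushed more than 20 mm from its place (distance of bottle from where it was at the start of the episode above 0.02 m).
It fails at once if the wipe box is pushed more than 20 mm from its place (distance of wipe_box from where it was at the start of the episode above 0.02 m).
It also fails if it takes over 115 s, if anything falls off the work surface, if the arm or the gripper's body presses on something with over 40 N, if the wrist force passes 120 N, or if a joint passes its speed limit or range.

## Working session

There is one attempt and no reset: what is moved stays moved. The work goes in short steps, Python scripts to look and compute and a tool call to move; the robot and the scene stay as the last step left them, time stands still between calls to the robot, and variables do not carry over. Pictures are saved under pics/ and viewed, about 12 in all and at most 16, crops included, and the job is handed in when it is done.

Besides the shell and the picture viewer there is one more tool, called after "Emit:" as name([rows], argument=value, ...), one row to a line, values as JSON. arm_command: Moves the arm, as the interface text tells. Its arguments: {"type":"object","properties":{"moves":{"type":"array"},"newtons":{"type":"number"}},"required":["moves"]}

```bash
mkdir -p pics; ls; cat > h.py <<'E'
import numpy as np, cv2
from scipy.spatial.transform import Rotation as R
from bench import sensors, optics, ticket
def cam(n):
    s=sensors.sense(); d=optics.get_image(n)
    if n=="wrist":
        T=np.eye(4);T[:3,:3]=R.from_quat(s["ee_rot"]).as_matrix();T[:3,3]=s["position"];T=T@np.array(d["hand_eye"])
    else:
        T=np.eye(4);a=np.array(d["attitude"]);T[:3,:3]=R.from_quat(a).as_matrix() if a.size==4 else a;T[:3,3]=d["xyz"]
    d["T"]=T;return d
def cloud(d):
    z=d["range_z"];K=np.array(d["K"]);v,u=np.indices(z.shape)
    p=np.stack([(u-K[0,2])/K[0,0]*z,(v-K[1,2])/K[1,1]*z,z],-1)
    p=p@d["T"][:3,:3].T+d["T"][:3,3];p[z==0]=np.nan;return p
E
python3 - <<'E'
from h import *
s=sensors.sense();print({k:np.round(v,3) for k,v in s.items()})
for n in("scene","side","wrist"):
    d=cam(n);cv2.imwrite(f"pics/{n}0.png",d["frame"]);np.savez(f"{n}0.npz",p=cloud(d),f=d["frame"],T=d["T"],K=d["K"])
    print(n,d["T"].round(3).tolist(),np.array(d["K"]).round(1).tolist())
E
```

```text
pics
{'time': np.float64(0.0), 'q': array([ 1.146,  0.3  ,  1.522, -0.   ,  1.321, -0.067]), 'qvel': array([ 0.002,  0.002, -0.   , -0.   , -0.001,  0.002]), 'joint_torque': array([-2.0000e-03, -5.3180e+01, -3.5275e+01,  7.1000e-02,  2.4000e-02,
       -0.0000e+00]), 'position': array([0.193, 0.515, 0.224]), 'ee_rot': array([ 0.696, -0.126,  0.126, -0.695]), 'contact_force': array([ 0.431, -0.264, -0.24 ]), 'torque': array([-0.018, -0.003, -0.003]), 'width': np.float64(0.094)}
scene [[0.326, 0.762, -0.559, 1.188], [0.945, -0.267, 0.188, -0.24], [-0.006, -0.59, -0.807, 0.908], [0.0, 0.0, 0.0, 1.0]] [[436.1, 0.0, 310.1], [0.0, 436.1, 196.7], [0.0, 0.0, 1.0]]
side [[0.982, -0.108, 0.152, 0.402], [-0.187, -0.514, 0.837, -1.013], [-0.012, -0.851, -0.526, 0.684], [0.0, 0.0, 0.0, 1.0]] [[442.0, 0.0, 321.0], [0.0, 442.0, 193.0], [0.0, 0.0, 1.0]]
wrist [[0.35, 0.9, 0.261, 0.117], [0.937, -0.336, -0.099, 0.543], [-0.001, 0.279, -0.96, 0.385], [0.0, 0.0, 0.0, 1.0]] [[313.1, 0.0, 316.5], [0.0, 313.1, 203.7], [0.0, 0.0, 1.0]]
```

View pics/scene0.png

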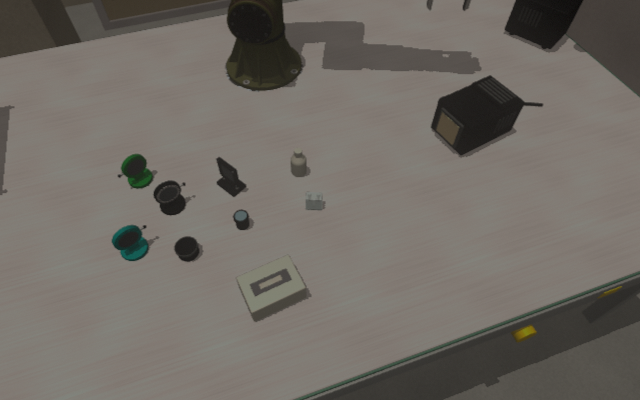

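View pics/side0.png

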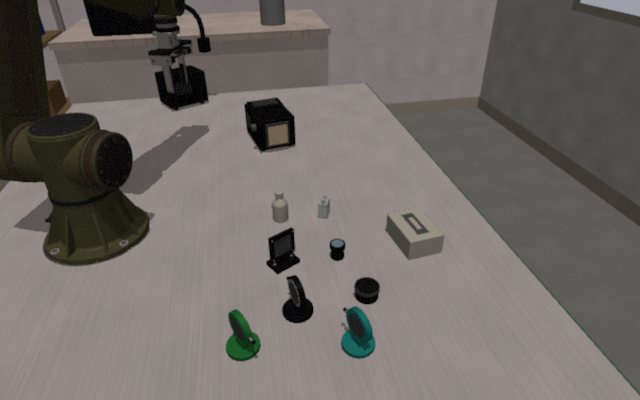

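Scene picture: the lamp is at (475,115) with its window at (449,128), the bottle at (299,163), the loupe at (241,218) and the wipe box at (271,286).
Candidates:
- **Polariser:** only (229,178).
- **Analyser:** black (170,197), green (137,170) or turquoise (130,242). I choose the black one.
- **Table:** (186,248). The loupe at (241,218) is similar but smaller.
- **Moulding:** (314,201), clear. The bottle is the white one.

The side view agrees.

```bash
python3 - <<'E'
from h import *
out={}
P=[]
for n in("scene","side"):
    z=np.load(n+"0.npz");p=z["p"];m=np.isfinite(p).all(-1)
    g=m&(abs(p[...,2])<.006)&(p[...,0]>.2)&(p[...,0]<.8)&(abs(p[...,1])<.6)
    print(n,"ground z",np.median(p[g][:,2]))
    obj=(m&(p[...,2]>.012)&(p[...,2]<.2)&(p[...,0]>.15)&(p[...,0]<1.0)&(abs(p[...,1])<.8)).astype(np.uint8)
    k,l,st,c=cv2.connectedComponentsWithStats(obj)
    for i in range(1,k):
        if st[i,4]<40: continue
        q=p[l==i];print(n,c[i].round(),st[i,4],"min",q.min(0).round(3),"max",q.max(0).round(3),"mean",q.mean(0).round(3))
a=cv2.resize(cv2.imread("pics/scene0.png")[135:275,105:335],None,fx=3.4,fy=3.4,interpolation=2)
cv2.imwrite("pics/crop1.png",cv2.convertScaleAbs(a,alpha=1.5))
E
```

```text
scene ground z 0.00012890434323886701
scene [476. 114.] 4544 min [0.417 0.373 0.012] max [0.571 0.587 0.134] mean [0.513 0.458 0.095]
scene [299. 162.] 345 min [ 0.458 -0.05   0.012] max [ 0.492 -0.01   0.089] mean [ 0.48  -0.032  0.051]
scene [134. 167.] 531 min [ 0.333 -0.477  0.012] max [ 0.379 -0.404  0.091] mean [ 0.359 -0.435  0.056]
scene [228. 173.] 398 min [ 0.427 -0.232  0.012] max [ 0.486 -0.184  0.09 ] mean [ 0.459 -0.212  0.056]
scene [168. 192.] 555 min [ 0.449 -0.398  0.012] max [ 0.488 -0.321  0.09 ] mean [ 0.472 -0.363  0.057]
scene [314. 199.] 240 min [ 0.573 -0.051  0.012] max [ 0.607 -0.007  0.057] mean [ 0.593 -0.03   0.036]
scene [241. 218.] 220 min [ 0.566 -0.231  0.012] max [ 0.603 -0.194  0.045] mean [ 0.588 -0.213  0.036]
scene [128. 237.] 619 min [ 0.547 -0.502  0.012] max [ 0.585 -0.427  0.09 ] mean [ 0.571 -0.469  0.059]
scene [186. 247.] 408 min [ 0.591 -0.377  0.012] max [ 0.645 -0.325  0.035] mean [ 0.62  -0.351  0.03 ]
scene [272. 286.] 2750 min [ 0.729 -0.26   0.012] max [ 0.833 -0.126  0.062] mean [ 0.789 -0.194  0.051]
side ground z 0.0021584541888
[... 330 characters left out ...]
min [ 0.726 -0.265  0.012] max [ 0.831 -0.128  0.062] mean [ 0.772 -0.215  0.047]
side [281. 248.] 880 min [ 0.416 -0.248  0.012] max [ 0.491 -0.191  0.092] mean [ 0.453 -0.218  0.049]
side [336. 247.] 253 min [ 0.565 -0.234  0.012] max [ 0.601 -0.196  0.045] mean [ 0.581 -0.221  0.034]
side [296. 299.] 787 min [ 0.435 -0.403  0.012] max [ 0.498 -0.326  0.092] mean [ 0.465 -0.377  0.043]
side [366. 287.] 463 min [ 0.589 -0.381  0.012] max [ 0.642 -0.328  0.035] mean [ 0.615 -0.359  0.03 ]
side [357. 331.] 1083 min [ 0.535 -0.506  0.012] max [ 0.596 -0.431  0.091] mean [ 0.563 -0.481  0.046]
side [240. 335.] 983 min [ 0.322 -0.481  0.012] max [ 0.384 -0.411  0.091] mean [ 0.353 -0.447  0.044]
```

View pics/crop1.png

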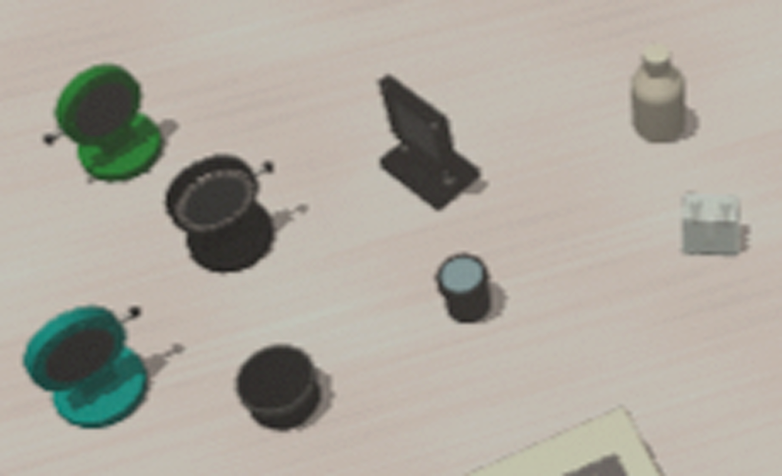

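```bash
python3 - <<'E'
from h import *
def norm(p):
    c=p.mean(0);u,s,v=np.linalg.svd(p-c,full_matrices=False);return c,v[2],s/np.sqrt(len(p))
for n in("scene","side"):
    z=np.load(n+"0.npz");p=z["p"];f=z["f"].astype(int);m=np.isfinite(p).all(-1)
    L=m&(p[...,0]>.38)&(p[...,0]<.62)&(p[...,1]>.34)&(p[...,1]<.62)
    # window: bright pixels
    br=L&(f.min(-1)>55)&(p[...,2]>.02)&(p[...,2]<.1)
    k,l,st,c=cv2.connectedComponentsWithStats(br.astype(np.uint8));i=1+st[1:,4].argmax()
    w=p[l==i];mn=np.nanmedian(w,0);cc,nn,s=norm(w)
    print(n,"window px",c[i],st[i],"mid",((w.max(0)+w.min(0))/2).round(4),"mean",cc.round(4),"n",nn.round(3),np.degrees(np.arctan2(nn[1],nn[0])).round(2),s.round(4))
    t=p[L&(p[...,2]>.108)&(p[...,2]<.122)];r=cv2.minAreaRect(t[:,:2].astype(np.float32));print("top",len(t),r, cv2.boxPoints(r).round(3).tolist(),np.median(t[:,2]))
    for nm,b in(("pol",(.40,.50,-.26,-.17)),("ana",(.42,.51,-.41,-.31)),("spec",(.56,.62,-.07,0)),("table",(.57,.66,-.4,-.3))):
        M=m&(p[...,0]>b[0])&(p[...,0]<b[1])&(p[...,1]>b[2])&(p[...,1]<b[3])
        q=p[M];h=np.quantile(q[:,2],.99)
        t=q[q[:,2]>.05] if nm in("pol","ana") else q[q[:,2]>.025]
        r=cv2.minAreaRect(t[:,:2].astype(np.float32));print(nm,"top",h.round(3),"rect",np.round(r[0],3),np.round(r[1],3),round(r[2],1))
        lo=q[(q[:,2]>.008)&(q[:,2]<.014)]
        if len(lo)>8: r=cv2.minAreaRect(lo[:,:2].astype(np.float32));print("   foot",np.round(r[0],3),np.round(r[1],3),round(r[2],1))
E
```

```text
scene window px [444.65833333 129.55833333] [437 114  17  30 120] mid [0.5063 0.3804 0.0606] mean [0.5018 0.3801 0.0522] n [ 0.181 -0.983 -0.029] -79.57 [0.0182 0.0143 0.0014]
top 1684 ((0.48879939317703247, 0.4818209409713745), (0.13163726031780243, 0.1912289261817932), 11.267753601074219) [[0.4059999883174896, 0.5630000233650208], [0.4429999887943268, 0.375], [0.5720000267028809, 0.4009999930858612], [0.5350000262260437, 0.5879999995231628]] 0.11635493625268578
pol top 0.089 rect [ 0.455 -0.211] [0.066 0.012] 29.2
   foot [ 0.457 -0.212] [0.066 0.045] 32.7
ana top 0.088 rect [ 0.466 -0.359] [0.017 0.08 ] 16.1
   foot [ 0.476 -0.364] [0.045 0.063] 11.1
spec top 0.053 rect [ 0.589 -0.029] [0.04  0.026] 64.0
   foot [ 0.598 -0.028] [0.018 0.043] 0.8
table top 0.033 rect [ 0.618 -0.352] [0.054 0.051] 12.9
   foot [ 0.632 -0.35 ] [0.02  0.046] 7.7
side window px [277.7032967  134.22252747] [268 124  20  22 364] mid [0.5092 0.3789 0.0626] mean [0.5092 0.3799 0.0637] n [ 0.208 -0.978 -0.002] -77.99 [0.0199 0.0197 0.0029]
top 610 ((0.48812270164489746, 0.4721524715423584), (0.1303461790084839, 0.1933714598417282), 10.667956352233887) [[0.4059999883174896, 0.5550000071525574], [0.44200000166893005, 0.36500000953674316], [0.5699999928474426, 0.3889999985694885], [0.5339999794960022, 0.5789999961853027]] 0.11835588270891573
pol top 0.09 rect [ 0.454 -0.214] [0.066 0.014] 29.7
   foot [ 0.456 -0.217] [0.067 0.045] 25.1
ana top 0.09 rect [ 0.464 -0.364] [0.015 0.078] 17.3
   foot [ 0.466 -0.373] [0.059 0.062] 76.4
spec top 0.054 rect [ 0.586 -0.033] [0.042 0.025] 68.9
   foot [ 0.591 -0.041] [0.041 0.019] 29.1
table top 0.034 rect [ 0.616 -0.355] [0.053 0.052] 75.5
   foot [ 0.611 -0.367] [0.026 0.049] 71.7
```

Crop: the black analyser, the polariser, the table and the clear moulding (with its two spigots) are all confirmed. Next I go over the beam line to measure the lamp from close by.

Emit:
arm_command([
  [30,-34,8,0,0,0,-1],
  [30,-34,8,0,0,0,-1],
  [30,-34,8,0,0,0,-1],
  [30,-34,8,0,0,0,-1],
  [30,-34,8,0,0,0,-1],
])

```text
time: 0.78
position: [0.3971, 0.2826, 0.2788]
ee_rot: [0.696, -0.126, 0.126, -0.696]
contact_force: [1.2, 0.3, 1.2]
width: 0.094
```

Emit:
arm_command([
  [4,-9,0,0,0,0,-1],
  [4,-9,0,0,0,0,-1],
  [4,-9,0,0,0,0,-1],
  [4,-9,0,0,0,0,-1],
])

```text
time: 1.27
position: [0.4369, 0.193, 0.2787]
ee_rot: [0.696, -0.126, 0.126, -0.696]
contact_force: [0.5, -0.4, 0.1]
width: 0.094
```

```bash
cat >> h.py <<'E'
def pose():
    s=sensors.sense();M=R.from_quat(s["ee_rot"]).as_matrix()
    print("t",round(s["time"],2),"p",s["position"].round(4),"y",M[:,1].round(3),"jaw yaw",np.degrees(np.arctan2(M[1,2],M[0,2])).round(2),"q",s["q"].round(2),"w",round(float(s["width"]),4),"F",s["contact_force"].round(1))
    return s
def shot(name,n="wrist"):
    d=cam(n);d["p"]=cloud(d);cv2.imwrite(f"pics/{name}.png",d["frame"]);np.savez(name+".npz",p=d["p"],f=d["frame"],T=d["T"],K=d["K"]);return d
E
python3 - <<'E'
from h import *
pose();d=shot("w1");p=d["p"];print(d["T"].round(3).tolist())
E
```

```text
t 1.27 p [0.4369 0.193  0.2787] y [-0.001 -0.001 -1.   ] jaw yaw 69.5 q [ 0.34  0.1   1.64 -0.    1.41 -0.87] w 0.094 F [ 0.5 -0.4  0.1]
[[0.35, 0.9, 0.26, 0.361], [0.937, -0.336, -0.098, 0.221], [-0.001, 0.278, -0.96, 0.44], [0.0, 0.0, 0.0, 1.0]]
```

View pics/w1.png

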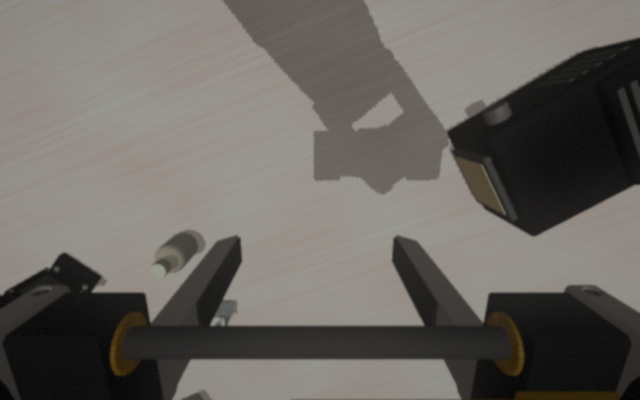

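The wrist view shows the lamp at right, with its window edge-on at (483,183), plus the bottle at (178,253) and the polariser at lower left.

```bash
python3 - <<'E'
from h import *
z=np.load("w1.npz");p=z["p"];f=z["f"].astype(int)
L=np.isfinite(p).all(-1)&(p[...,1]>.33)&(p[...,2]>.012)
w=L&(f[...,2]-f[...,0]>18)
k,l,st,c=cv2.connectedComponentsWithStats(w.astype(np.uint8));i=1+st[1:,4].argmax()
q=p[l==i];o=q.mean(0);n=np.linalg.svd(q-o,full_matrices=False)[2][2];print(c[i],st[i],"mean",o.round(4),"mid",((q.max(0)+q.min(0))/2).round(4),q.min(0).round(3),q.max(0).round(3),"n",n.round(3),np.degrees(np.arctan2(n[1],n[0])))
t=p[L&(p[...,2]>.11)&(p[...,2]<.121)];r=cv2.minAreaRect(t[:,:2].astype(np.float32));print(r,cv2.boxPoints(r).round(4).tolist(),np.median(t[:,2]))
b=p[L&(p[...,2]>.02)&(p[...,2]<.11)]
for a in(10.5,11,11.5):
    e=np.radians(a);ex=np.array([np.cos(e),np.sin(e)]);ey=np.array([np.sin(e),-np.cos(e)])
    print(a,"lat",np.quantile(t[:,:2]@ex,[.01,.99]).round(4),"fwd",np.quantile(t[:,:2]@ey,[.99,1]).round(4),"win",np.quantile(q[:,:2]@ex,[.01,.5,.99]).round(4),np.quantile(q[:,:2]@ey,[.02,.5,.98]).round(4))
for n in("scene","side"):
    z=np.load(n+"0.npz");P=z["p"];t=P[np.isfinite(P).all(-1)&(P[...,1]>.33)&(P[...,1]<.6)&(P[...,0]>.38)&(P[...,0]<.6)&(P[...,2]>.108)&(P[...,2]<.122)]
    print(n,"lat",np.quantile(t[:,:2]@ex,[.01,.99]).round(4),"fwd",np.quantile(t[:,:2]@ey,.99).round(4))
E
```

```text
[479.83188406 183.54975845] [ 456  157   49   57 1035] mean [0.5073 0.3774 0.0672] mid [0.509  0.3781 0.0639] [0.475 0.37  0.029] [0.543 0.386 0.099] n [-0.196  0.981 -0.001] 101.32673158576313
((0.4904034435749054, 0.46344873309135437), (0.13019154965877533, 0.15879854559898376), 11.461663246154785) [[0.4108000099658966, 0.5282999873161316], [0.4424000084400177, 0.3727000057697296], [0.5699999928474426, 0.3986000120639801], [0.5383999943733215, 0.5541999936103821]] 0.11647358153290432
10.5 lat [0.5021 0.629 ] fwd [-0.2877 -0.2862] win [0.5349 0.5672 0.6018] [-0.2794 -0.2786 -0.2778]
11 lat [0.5055 0.6321] fwd [-0.2828 -0.2817] win [0.5373 0.5696 0.6042] [-0.2743 -0.2737 -0.2731]
11.5 lat [0.5087 0.6351] fwd [-0.2779 -0.277 ] win [0.5396 0.572  0.6066] [-0.2693 -0.2687 -0.2682]
scene lat [0.5122 0.6399] fwd -0.2804
side lat [0.5079 0.6354] fwd -0.2745
```

Emit:
arm_command([
  [2,-31,-2,0,0,-18,-1],
  [2,-31,-2,0,0,-18,-1],
  [2,-31,-2,0,0,-36,-1],
  [2,-31,-2,0,0,-50,-1],
  [2,-31,-2,0,0,-50,-1],
])

```text
time: 1.95
position: [0.4569, -0.1177, 0.2588]
ee_rot: [0.577, -0.409, 0.409, -0.577]
contact_force: [1.0, -0.0, -0.4]
width: 0.094
```

```bash
python3 - <<'E'
from h import *
pose();d=shot("w2");print(d["T"][:3,3])
E
```

```text
t 1.95 p [ 0.4569 -0.1177  0.2588] y [-0. -0. -1.] jaw yaw 19.3 q [-0.33  0.1   1.68 -0.    1.36 -0.67] w 0.094 F [ 1.  -0.  -0.4]
[ 0.43016298 -0.04149536  0.4196613 ]
```

View pics/w2.png

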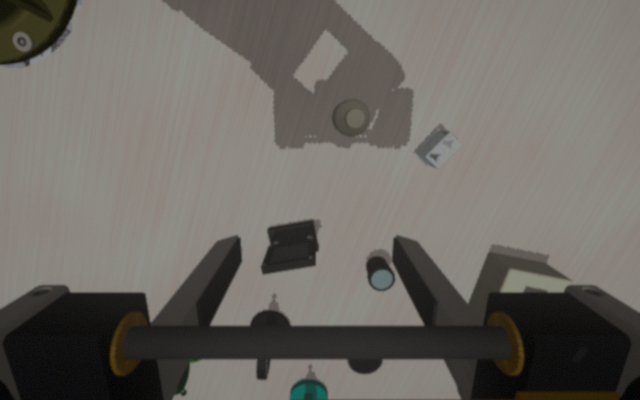

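The wrist view shows the polariser at (292,246), the moulding at (438,146), the bottle at (352,118) and the loupe at (380,272). The analyser is hidden behind the bar at (267,330). I measure the polariser and the moulding here.

```bash
cat >> h.py <<'E'
def rect(p,b,zr,tag=""):
    M=np.isfinite(p).all(-1)&(p[...,0]>b[0])&(p[...,0]<b[1])&(p[...,1]>b[2])&(p[...,1]<b[3])&(p[...,2]>zr[0])&(p[...,2]<zr[1])
    q=p[M]
    if len(q)<8: print(tag,"few",len(q));return
    r=cv2.minAreaRect(q[:,:2].astype(np.float32));print(tag,len(q),"c",np.round(r[0],4),"size",np.round(r[1],4),"ang",round(r[2],1),"zmax",q[:,2].max().round(4),"mean",q.mean(0).round(4));return q
E
python3 - <<'E'
from h import *
p=np.load("w2.npz")["p"]
B=(.40,.50,-.26,-.17)
rect(p,B,(.05,.12),"pol frame");rect(p,B,(.08,.12),"pol topedge");rect(p,B,(.006,.015),"pol foot")
S=(.56,.63,-.08,.02)
rect(p,S,(.008,.08),"spec all");rect(p,S,(.036,.046),"spec top");rect(p,S,(.047,.07),"spigots")
rect(p,(.44,.51,-.09,.01),(.07,.1),"bottle")
d=np.load("w2.npz");M=np.isfinite(p).all(-1);print("ground",np.median(p[M&(abs(p[...,2])<.01)][:,2]))
E
```

```text
pol frame 1028 c [ 0.4551 -0.2146] size [0.0643 0.0115] ang 29.8 zmax 0.0899 mean [ 0.4547 -0.2129  0.0765]
pol topedge 577 c [ 0.4552 -0.2146] size [0.0642 0.0115] ang 29.8 zmax 0.0899 mean [ 0.4551 -0.2135  0.0867]
pol foot 742 c [ 0.4551 -0.2147] size [0.0663 0.0466] ang 29.6 zmax 0.0149 mean [ 0.4509 -0.2032  0.0113]
spec all 999 c [ 0.5869 -0.0315] size [0.0399 0.0241] ang 67.4 zmax 0.0542 mean [ 0.5831 -0.0314  0.0382]
spec top 576 c [ 0.587  -0.0316] size [0.0399 0.0236] ang 67.4 zmax 0.0457 mean [ 0.5851 -0.0316  0.0422]
spigots 138 c [ 0.5873 -0.0318] size [0.0314 0.0096] ang 66.8 zmax 0.0542 mean [ 0.5867 -0.0314  0.0522]
bottle 331 c [ 0.469 -0.033] size [0.0198 0.0197] ang 65.8 zmax 0.0878 mean [ 0.4686 -0.0331  0.0851]
ground 0.0006187207390259686
```

Emit:
arm_command([
  [-0.2,-9.7,-8,0,0,-79.6,-1],
  [-0.2,-9.7,-8,0,0,-79.6,-1],
  [-0.2,-9.7,-8,0,0,-79.6,-1],
  [-0.2,-9.7,-8,0,0,-79.6,-1],
  [-0.2,-9.7,-8,0,0,-79.6,-1],
])

```text
time: 2.62
position: [0.4552, -0.219, 0.1777]
ee_rot: [-0.33, 0.626, -0.625, 0.329]
contact_force: [-0.8, -0.1, 0.4]
width: 0.0934
```

```bash
python3 - <<'E'
from h import *
pose()
E
```

```text
t 2.62 p [ 0.4552 -0.219   0.1777] y [-0.002  0.001 -1.   ] jaw yaw -34.42 q [-0.52  0.25  1.7   0.    1.19  0.08] w 0.0934 F [-0.8 -0.1  0.4]
```

Emit:
arm_command([
  [0,0.4,0,0,0,-25.9,-1],
  [0,0.4,0,0,0,-25.9,-1],
  [0,0.4,0,0,0,-25.9,-1],
  [0,0.4,0,0,0,-25.9,-1],
])

```text
time: 3.12
position: [0.4556, -0.2141, 0.1776]
ee_rot: [-0.182, 0.684, -0.683, 0.182]
contact_force: [-0.4, 0.7, 0.6]
width: 0.0943
```

```bash
python3 - <<'E'
from h import *
pose();d=shot("w3")
E
```

```text
t 3.12 p [ 0.4556 -0.2141  0.1776] y [-0.001  0.002 -1.   ] jaw yaw -60.2 q [-0.51  0.24  1.71  0.    1.19  0.54] w 0.0943 F [-0.4  0.7  0.6]
```

View pics/w3.png

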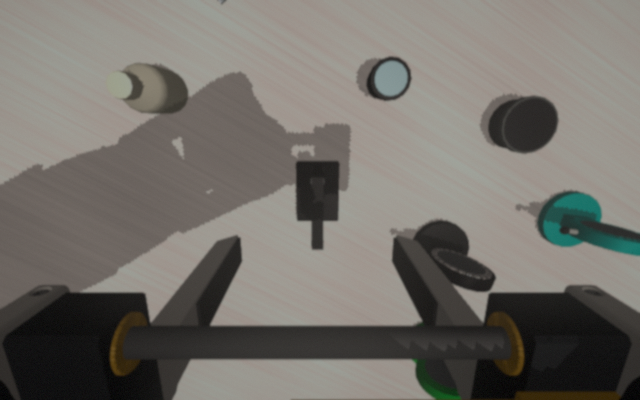

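The polariser sits at (317,205), midway between the jaws and square to them. The table is at (525,124) and the black analyser at (455,255). Now down to grip it.

Emit:
arm_command([
  [-0.05,-0.05,-5,0,0,0,-1],
  [-0.05,-0.05,-10.5,0,0,0,-1],
  [-0.05,-0.05,-10.5,0,0,0,-1],
  [-0.05,-0.05,-10.5,0,0,0,1],
  [-0.05,-0.05,-10.5,0,0,0,1],
], newtons=25)

```text
time: 3.8
position: [0.4561, -0.2152, 0.0748]
ee_rot: [0.182, -0.683, 0.683, -0.183]
contact_force: [-0.3, -0.3, 0.8]
width: 0.0772
```

Emit:
arm_command([
  [0,0,0,0,0,0,1],
  [0,0,0,0,0,0,1],
  [0,0,0,0,0,0,1],
  [0,0,0,0,0,0,1],
])

```text
time: 4.3
position: [0.456, -0.2152, 0.0748]
ee_rot: [0.182, -0.683, 0.683, -0.183]
contact_force: [0.2, -1.4, -0.1]
width: 0.0373
```

Emit:
arm_command([
  [0,0,0,0,0,0,1],
  [0,0,0,0,0,0,1],
  [0,0,0,0,0,0,1],
  [0,0,0,0,0,0,1],
  [0,0,0,0,0,0,1],
])

```text
time: 4.92
position: [0.4559, -0.2152, 0.0747]
ee_rot: [-0.182, 0.683, -0.683, 0.183]
contact_force: [-0.2, 0.3, -3.3]
width: 0.0097
```

Emit:
arm_command([
  [0,0,2,0,0,0,1],
  [0,0,6,0,0,0,1],
  [0,0,12,0,0,0,1],
  [0,0,12,0,0,0,1],
])

```text
time: 5.42
position: [0.4573, -0.2159, 0.1987]
ee_rot: [0.18, -0.681, 0.685, -0.185]
contact_force: [0.0, 0.8, -2.8]
width: 0.0096
```

Emit:
arm_command([
  [6.7,51.6,2,0,0,-18.4,1],
  [6.7,51.6,2,0,0,-18.4,1],
  [6.7,51.6,2,0,0,-18.4,1],
  [6.7,51.6,2,0,0,-18.4,1],
  [6.7,51.6,2,0,0,-18.4,1],
])

```text
time: 6.05
position: [0.4956, 0.0878, 0.2075]
ee_rot: [0.069, -0.701, 0.706, -0.072]
contact_force: [1.3, -1.4, -2.4]
width: 0.0099
```

```bash
python3 - <<'E'
from h import *
pose()
E
```

```text
t 6.05 p [0.4956 0.0878 0.2075] y [ 0.005 -0.006 -1.   ] jaw yaw -78.5 q [ 0.11  0.21  1.68 -0.01  1.25  1.48] w 0.0099 F [ 1.3 -1.4 -2.4]
```

Emit:
arm_command([
  [2.9,21.2,0,0,0,-0.2,1],
  [2.9,21.2,0,0,0,-0.2,1],
  [2.9,21.2,0,0,0,-0.2,1],
  [2.9,21.2,0,0,0,-0.2,1],
  [2.9,21.2,0,0,0,-0.2,1],
])

```text
time: 6.68
position: [0.5239, 0.3013, 0.2053]
ee_rot: [0.07, -0.701, 0.706, -0.071]
contact_force: [0.3, -0.5, -2.9]
width: 0.0096
```

```bash
python3 - <<'E'
from h import *
pose()
E
```

```text
t 6.67 p [0.5239 0.3013 0.2053] y [ 0.002 -0.007 -1.   ] jaw yaw -78.56 q [ 0.46  0.44  1.38 -0.01  1.33  1.84] w 0.0096 F [ 0.3 -0.5 -2.9]
```

Emit:
arm_command([
  [0,-0.1,-6,0.4,0.1,-0.1,1],
  [0,-0.1,-11,0.4,0.1,-0.1,1],
  [0,-0.1,-12.3,0.4,0.1,-0.1,1],
  [0,-0.1,-12.8,0.4,0.1,-0.1,1],
  [0,-0.1,-12.8,0.4,0.1,-0.1,1],
])

```text
time: 7.3
position: [0.5247, 0.3004, 0.0789]
ee_rot: [-0.069, 0.704, -0.703, 0.071]
contact_force: [-0.4, -0.6, -2.9]
width: 0.0099
```

```bash
python3 - <<'E'
from h import *
pose()
E
```

```text
t 7.3 p [0.5247 0.3004 0.0789] y [ 0.003  0.001 -1.   ] jaw yaw -78.68 q [ 0.46  0.57  1.5  -0.    1.07  1.83] w 0.0099 F [-0.4 -0.6 -2.9]
```

Emit:
arm_command([
  [0,0,-0.3,0,0,0,1],
  [0,0,-0.5,0,0,0,1],
  [0,0,-0.5,0,0,0,1],
])

```text
time: 7.68
position: [0.525, 0.3005, 0.0747]
ee_rot: [-0.068, 0.704, -0.703, 0.071]
contact_force: [-1.2, -0.1, 4.2]
width: 0.0097
```

Emit:
arm_command([
  [0,0,0,0,0,0,0],
  [0,0,0,0,0,0,0],
  [0,0,0,0,0,0,0],
  [0,0,0,0,0,0,0],
  [0,0,0,0,0,0,0],
])

```text
time: 8.3
position: [0.525, 0.3006, 0.0747]
ee_rot: [-0.068, 0.704, -0.703, 0.071]
contact_force: [-0.8, 0.0, -0.5]
width: 0.0467
```

Emit:
arm_command([
  [0,0,5,0,0,0,0],
  [0,0,11,0,0,0,0],
  [0,0,16,0,0,0,0],
  [0,-3,18,0,0,0,0],
  [0,-3,18,0,0,0,-1],
])

```text
time: 8.93
position: [0.5255, 0.2697, 0.2564]
ee_rot: [-0.067, 0.704, -0.703, 0.072]
contact_force: [0.2, 1.0, 0.5]
width: 0.0543
```

```bash
python3 - <<'E'
from h import *
pose()
for n in("scene","side"):
    d=shot(n+"1",n);p=d["p"]
    B=(.46,.6,.25,.36);rect(p,B,(.05,.12),n+" frame");rect(p,B,(.006,.015),n+" foot")
    rect(p,(.42,.51,-.41,-.31),(.05,.1),"ana")
E
```

```text
t 8.93 p [0.5255 0.2697 0.2564] y [ 0.007  0.003 -1.   ] jaw yaw -78.76 q [ 0.41  0.37  1.36 -0.    1.41  1.79] w 0.0543 F [0.2 1.  0.5]
scene frame 273 c [0.5248 0.3041] size [0.0674 0.0158] ang 10.7 zmax 0.09 mean [0.5266 0.3021 0.0729]
scene foot 195 c [0.5094 0.2984] size [0.1002 0.0461] ang 13.0 zmax 0.015 mean [0.5318 0.2953 0.0109]
ana 355 c [ 0.4665 -0.359 ] size [0.0159 0.079 ] ang 14.8 zmax 0.09 mean [ 0.4709 -0.364   0.0701]
side frame 245 c [0.524  0.2997] size [0.0655 0.0216] ang 8.7 zmax 0.0913 mean [0.5232 0.2991 0.0714]
side foot 118 c [0.5247 0.3063] size [0.1233 0.071 ] ang 16.5 zmax 0.0149 mean [0.5219 0.2917 0.0116]
ana 342 c [ 0.4647 -0.3637] size [0.0147 0.0791] ang 15.4 zmax 0.0921 mean [ 0.4661 -0.3785  0.0733]
```

Emit:
arm_command([
  [9,-62,-2,0,0,90,-1],
  [9,-62,-2,0,0,90,-1],
  [9,-62,-2,0,0,90,-1],
  [9,-62,-2,0,0,90,-1],
  [9,-62,-2,0,0,90,-1],
])

```text
time: 9.65
position: [0.5674, -0.0163, 0.2436]
ee_rot: [-0.36, 0.609, -0.607, 0.361]
contact_force: [0.2, 0.6, 0.2]
width: 0.0941
```

```bash
python3 - <<'E'
from h import *
s=pose();print((np.array([.617,-.354,.2])-s["position"]).round(4)*100)
E
```

```text
t 9.65 p [ 0.5674 -0.0163  0.2436] y [-0.001  0.004 -1.   ] jaw yaw -28.63 q [-0.09  0.33  1.44  0.    1.37  0.4 ] w 0.0941 F [0.2 0.6 0.2]
[  4.96 -33.77  -4.36]
```

Emit:
arm_command([
  [5,-33.8,-2,0,0,40,-1],
  [5,-33.8,-2,0,0,40,-1],
  [5,-33.8,-4,0,0,40,-1],
  [5,-33.8,-4,0,0,40,-1],
  [5,-33.8,-4,0,0,40,-1],
])

```text
time: 10.28
position: [0.6121, -0.3169, 0.2075]
ee_rot: [0.548, -0.449, 0.445, -0.548]
contact_force: [0.9, 0.1, -0.7]
width: 0.0941
```

Emit:
arm_command([
  [0,-2,0,0,0,0,-1],
  [0,-2,0,0,0,0,-1],
])

```text
time: 10.52
position: [0.6119, -0.3373, 0.205]
ee_rot: [0.548, -0.451, 0.444, -0.547]
contact_force: [0.7, 0.6, -0.0]
width: 0.0936
```

```bash
python3 - <<'E'
from h import *
pose();d=shot("w4");p=d["p"]
B=(.57,.67,-.41,-.3);q=rect(p,B,(.026,.04),"table top");rect(p,(.41,.53,-.43,-.29),(.05,.12),"ana top");rect(p,(.41,.53,-.43,-.29),(.006,.015),"ana foot")
c,r=cv2.minEnclosingCircle(q[:,:2].astype(np.float32));print(c,r)
E
```

```text
t 10.53 p [ 0.6119 -0.3373  0.205 ] y [-0.007  0.005 -1.   ] jaw yaw 11.47 q [-0.56  0.66  1.04  0.    1.45 -0.76] w 0.0936 F [ 0.7  0.6 -0. ]
table top 1741 c [ 0.6173 -0.3549] size [0.0529 0.0528] ang 63.3 zmax 0.0334 mean [ 0.6172 -0.3542  0.0308]
ana top 1899 c [ 0.4663 -0.3625] size [0.0146 0.0795] ang 15.5 zmax 0.0899 mean [ 0.4699 -0.3639  0.0731]
ana foot 1215 c [ 0.4782 -0.3649] size [0.0408 0.0631] ang 25.3 zmax 0.0149 mean [ 0.4802 -0.3635  0.0114]
(0.6174814701080322, -0.355391263961792) 0.027051448822021484
```

View pics/w4.png

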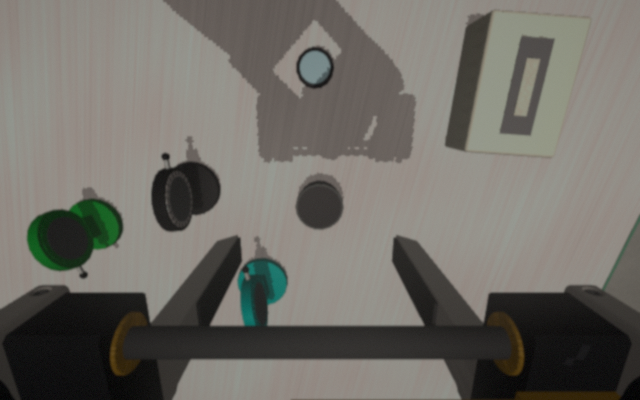

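The table is at (320,204) and the black analyser at (185,195), its lever pointing away from me at (166,158). The turquoise one is at (262,285), clear of the fingers.

Emit:
arm_command([
  [0.55,-1.8,-6,0,0,0,-1],
  [0.55,-1.8,-11.5,0,0,0,-1],
  [0.55,-1.8,-16,0,0,0,-1],
  [0.55,-1.8,-17.4,0,0,0,-1],
  [0.55,-1.8,-17.4,0,0,0,-1],
])

```text
time: 11.2
position: [0.6183, -0.3532, 0.0325]
ee_rot: [0.548, -0.45, 0.444, -0.548]
contact_force: [0.4, -0.4, 0.4]
width: 0.0939
```

Emit:
arm_command([
  [0,0,0,0,0,0,0.6],
  [0,0,0,0,0,0,0.6],
  [0,0,0,0,0,0,0.6],
  [0,0,0,0,0,0,0.6],
  [0,0,0,0,0,0,0.6],
], newtons=20)

```text
time: 11.82
position: [0.6183, -0.3533, 0.0328]
ee_rot: [0.548, -0.45, 0.444, -0.548]
contact_force: [-1.1, 0.6, 2.0]
width: 0.0537
```

```bash
python3 - <<'E'
from h import *
pose()
E
```

```text
t 11.82 p [ 0.6183 -0.3533  0.0328] y [-0.006  0.005 -1.   ] jaw yaw 11.6 q [-0.57  0.85  1.13  0.    1.17 -0.77] w 0.0537 F [-1.1  0.6  2. ]
```

Emit:
arm_command([
  [0,0,3,0,0,0,0.7],
  [0,0,8,0,0,0,0.7],
  [0,0,14,0,0,0,0.7],
  [-1.5,5,18,0,0,0,0.7],
  [-2,11,18,0,0,0,0.7],
])

```text
time: 12.45
position: [0.5983, -0.2436, 0.2157]
ee_rot: [-0.547, 0.449, -0.446, 0.548]
contact_force: [1.8, 1.0, -2.6]
width: 0.0537
```

Emit:
arm_command([
  [-6,47,0,0,0,0,0.7],
  [-6,47,0,0,0,0,0.7],
  [-6,47,0,0,0,0,0.7],
  [-6,47,0,0,0,0,0.7],
  [-6,47,0,0,0,0,0.7],
])

```text
time: 13.08
position: [0.558, 0.0683, 0.2146]
ee_rot: [-0.547, 0.449, -0.446, 0.548]
contact_force: [1.4, 0.5, -1.8]
width: 0.0533
```

```bash
python3 - <<'E'
from h import *
s=pose();print((np.array([.540,.2234,.2])-s["position"]).round(4)*100)
E
```

```text
t 13.07 p [0.558  0.0683 0.2146] y [-0.002  0.003 -1.   ] jaw yaw 11.46 q [ 0.06  0.34  1.5   0.    1.31 -0.15] w 0.0533 F [ 1.4  0.5 -1.8]
[-1.8  15.51 -1.46]
```

Emit:
arm_command([
  [-1.8,15.5,0,0,0,-0.2,0.7],
  [-1.8,15.5,0,0,0,-0.2,0.7],
  [-1.8,15.5,-2,0,0,-0.2,0.7],
  [-1.8,15.5,-8,0,0,-0.2,0.7],
  [-1.8,15.5,-14,0,0,-0.2,0.7],
])

```text
time: 13.7
position: [0.5397, 0.2238, 0.0731]
ee_rot: [-0.546, 0.449, -0.447, 0.547]
contact_force: [0.6, 0.4, -1.8]
width: 0.0532
```

Emit:
arm_command([
  [0,0,-0.5,0,0,0,0.7],
])

```text
time: 13.82
position: [0.5376, 0.2231, 0.0645]
ee_rot: [0.549, -0.451, 0.446, -0.545]
contact_force: [0.4, -0.5, -1.5]
width: 0.0534
```

```bash
python3 - <<'E'
from h import *
s=pose();print((np.array([.540,.2234,.0325])-s["position"]).round(4)*100)
E
```

```text
t 13.82 p [0.5376 0.2231 0.0645] y [-0.009  0.001 -1.   ] jaw yaw 11.32 q [0.33 0.55 1.57 0.   1.03 0.13] w 0.0534 F [ 0.4 -0.5 -1.5]
[ 0.24  0.03 -3.2 ]
```

Emit:
arm_command([
  [0.2,0,-1.5,0,-0.2,0,0.7],
  [0.2,0,-2.8,0,-0.2,0,0.7],
  [0.2,0,-3.0,0,-0.2,0,0.7],
  [0.2,0,-3.0,0,-0.2,0,0.7],
])

```text
time: 14.32
position: [0.5399, 0.2232, 0.0351]
ee_rot: [0.547, -0.45, 0.447, -0.546]
contact_force: [0.4, 0.5, -2.2]
width: 0.0532
```

```bash
python3 - <<'E'
from h import *
s=pose();print((np.array([.540,.2234,.0325])-s["position"]).round(4)*100)
E
```

```text
t 14.32 p [0.5399 0.2232 0.0351] y [-0.004  0.001 -1.   ] jaw yaw 11.31 q [0.33 0.59 1.58 0.   0.98 0.13] w 0.0532 F [ 0.4  0.5 -2.2]
[ 0.01  0.02 -0.26]
```

Then down to contact, release and rise.

Emit:
arm_command([
  [0,0,-0.3,0,0,0,0.7],
  [0,0,-0.3,0,0,0,0.7],
  [0,0,-0.3,0,0,0,0.7],
])

```text
time: 14.7
position: [0.5404, 0.2233, 0.0328]
ee_rot: [0.547, -0.449, 0.447, -0.547]
contact_force: [2.0, -1.1, 3.0]
width: 0.0535
```

Emit:
arm_command([
  [0,0,0,0,0,0,-1],
  [0,0,0,0,0,0,-1],
  [0,0,0,0,0,0,-1],
  [0,0,0,0,0,0,-1],
])

```text
time: 15.2
position: [0.5404, 0.2233, 0.0327]
ee_rot: [0.547, -0.449, 0.447, -0.547]
contact_force: [-0.0, 1.1, 0.3]
width: 0.0897
```

Emit:
arm_command([
  [0,0,5,0,0,0,-1],
  [0,0,11,0,0,0,-1],
  [0,0,16,0,0,0,-1],
  [0,-5,20,0,0,0,-1],
  [0,-10,20,0,0,0,-1],
])

```text
time: 15.82
position: [0.541, 0.1226, 0.2358]
ee_rot: [-0.546, 0.448, -0.448, 0.548]
contact_force: [0.6, -0.7, -0.5]
width: 0.0939
```

```bash
python3 - <<'E'
from h import *
s=pose()
d=shot("w5");p=d["p"];q=rect(p,(.48,.6,.17,.27),(.026,.04),"table");
for n in("scene","side"): rect(shot(n+"2",n)["p"],(.48,.6,.17,.27),(.026,.04),n+" table")
rect(p,(.42,.62,.26,.35),(.05,.12),"pol")
E
```

```text
t 15.82 p [0.541  0.1226 0.2358] y [ 0.002  0.002 -1.   ] jaw yaw 11.4 q [ 0.16  0.3   1.49  0.    1.35 -0.04] w 0.0939 F [ 0.6 -0.7 -0.5]
table 1913 c [0.5412 0.2211] size [0.0524 0.0529] ang 11.1 zmax 0.0337 mean [0.5408 0.2216 0.0308]
scene table 262 c [0.5411 0.2248] size [0.053  0.0538] ang 77.3 zmax 0.0354 mean [0.5423 0.2236 0.0304]
side table 133 c [0.5391 0.2215] size [0.0563 0.0507] ang 82.8 zmax 0.0357 mean [0.5395 0.218  0.032 ]
pol 1012 c [0.5251 0.2966] size [0.064  0.0046] ang 11.6 zmax 0.0894 mean [0.5253 0.2966 0.074 ]
```

Emit:
arm_command([
  [-6,-40,-3,0,0,4.1,-0.3],
  [-6,-40,-3,0,0,4.1,-0.3],
  [-6,-40,-3,0,0,4.1,-0.3],
  [-6,-40,-3,0,0,4.1,-0.3],
  [-6,-40,-3,0,0,4.1,-0.3],
])

```text
time: 16.6
position: [0.4943, -0.1859, 0.2097]
ee_rot: [0.562, -0.43, 0.428, -0.562]
contact_force: [0.6, -0.1, -1.0]
width: 0.0611
```

Emit:
arm_command([
  [-2,-14,0,0,0,0,-0.3],
  [-2,-14,0,0,0,0,-0.3],
  [-2,-14,0,0,0,0,-0.3],
])

```text
time: 16.98
position: [0.4739, -0.328, 0.2089]
ee_rot: [0.562, -0.431, 0.428, -0.562]
contact_force: [0.7, 1.0, -0.2]
width: 0.0612
```

```bash
python3 - <<'E'
from h import *
s=pose();d=shot("w6");p=d["p"];B=(.42,.52,-.43,-.31)
rect(p,B,(.05,.12),"ana all");q=rect(p,B,(.06,.12),"ana upper");q=rect(p,B,(.068,.12),"ana top");rect(p,B,(.078,.12),"rim");f=rect(p,B,(.006,.015),"foot")
c,r=cv2.minEnclosingCircle(f[:,:2].astype(np.float32));print(c,r)
E
```

```text
t 16.98 p [ 0.4739 -0.328   0.2089] y [-0.003  0.002 -1.   ] jaw yaw 15.19 q [-0.67  0.37  1.46 -0.    1.31 -0.93] w 0.0612 F [ 0.7  1.  -0.2]
ana all 948 c [ 0.465  -0.3597] size [0.0139 0.0747] ang 16.0 zmax 0.09 mean [ 0.4652 -0.3586  0.0782]
ana upper 840 c [ 0.4653 -0.3607] size [0.0139 0.0726] ang 16.0 zmax 0.09 mean [ 0.4662 -0.3619  0.0808]
ana top 764 c [ 0.4672 -0.3676] size [0.0137 0.0576] ang 16.0 zmax 0.09 mean [ 0.4665 -0.3637  0.0825]
rim 594 c [ 0.4675 -0.3691] size [0.013 0.048] ang 14.9 zmax 0.09 mean [ 0.4671 -0.3667  0.0851]
foot 1411 c [ 0.4675 -0.3683] size [0.063  0.0604] ang 10.3 zmax 0.014 mean [ 0.4681 -0.3661  0.0115]
(0.46761465072631836, -0.36973118782043457) 0.03201933577656746
```

View pics/w6.png

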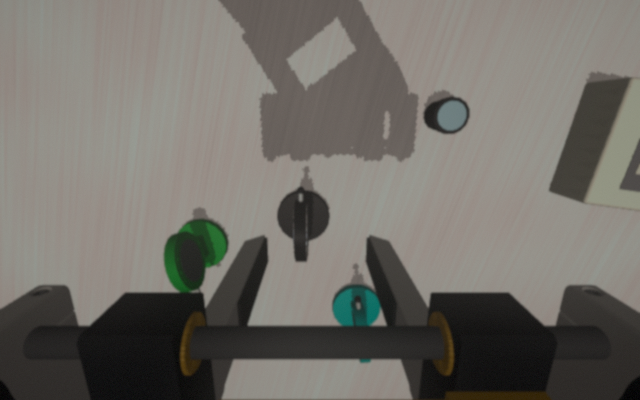

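The black analyser is at (303,220), edge-on between the jaws. The green one at (195,250) and the turquoise at (356,305) are clear of the descent.

Emit:
arm_command([
  [-0.65,-4.15,0,0,0,0.7,-0.3],
  [-0.65,-4.15,-6,0,0,0.7,-0.3],
  [-0.65,-4.15,-11,0,0,0.7,-0.3],
  [-0.65,-4.15,-13.6,0,0,0.7,-0.3],
  [-0.65,-4.15,-13.6,0,0,0.7,-0.3],
])

```text
time: 17.65
position: [0.4677, -0.3675, 0.0712]
ee_rot: [-0.565, 0.428, -0.423, 0.565]
contact_force: [-0.6, 0.4, 0.3]
width: 0.0611
```

Emit:
arm_command([
  [0,0,0,0,0,0,1],
  [0,0,0,0,0,0,1],
  [0,0,0,0,0,0,1],
  [0,0,0,0,0,0,1],
  [0,0,0,0,0,0,1],
], newtons=25)

```text
time: 18.27
position: [0.4677, -0.3676, 0.0713]
ee_rot: [-0.565, 0.428, -0.423, 0.565]
contact_force: [-0.0, 0.8, 0.6]
width: 0.0143
```

Emit:
arm_command([
  [0,0,0,0,0,0,1],
  [0,0,0,0,0,0,1],
])

```text
time: 18.52
position: [0.4676, -0.3676, 0.0712]
ee_rot: [-0.565, 0.428, -0.423, 0.565]
contact_force: [-0.8, -0.5, -1.1]
width: 0.0119
```

```bash
python3 - <<'E'
from h import *
s=pose()
E
```

```text
t 18.52 p [ 0.4676 -0.3676  0.0712] y [-0.006  0.005 -1.   ] jaw yaw 15.98 q [-0.73  0.56  1.52 -0.    1.06 -1.01] w 0.0119 F [-0.8 -0.5 -1.1]
```

Emit:
arm_command([
  [0,0,2,0,0,0,1],
  [0,0,7,0,0,0,1],
  [0,0,13,0,0,0,1],
  [0,0,15,0,0,0,1],
])

```text
time: 19.02
position: [0.4681, -0.368, 0.2249]
ee_rot: [0.565, -0.427, 0.425, -0.565]
contact_force: [-0.1, -0.5, -4.7]
width: 0.0114
```

Emit:
arm_command([
  [8.6,51,0,0,0,85,1],
  [8.6,51,0,0,0,85,1],
  [8.6,51,0,0,0,85,1],
  [8.6,51,0,0,0,85,1],
  [8.6,51,0,0,0,85,1],
])

```text
time: 19.65
position: [0.5197, -0.0574, 0.2232]
ee_rot: [0.697, -0.124, 0.121, -0.696]
contact_force: [1.2, -0.1, -4.1]
width: 0.0114
```

```bash
python3 - <<'E'
from h import *
s=pose();print((np.array([.5537,.1428,.2])-s["position"]).round(4)*100)
E
```

```text
t 19.65 p [ 0.5197 -0.0574  0.2232] y [-0.005 -0.001 -1.   ] jaw yaw 70.04 q [-0.18  0.24  1.6  -0.    1.31 -1.4 ] w 0.0114 F [ 1.2 -0.1 -4.1]
[ 3.4  20.02 -2.32]
```

Emit:
arm_command([
  [3.4,20,0,0,0,31.2,1],
  [3.4,20,0,0,0,31.2,1],
  [3.4,20,0,0,0,31.2,1],
  [3.4,20,0,0,0,31.2,1],
  [3.4,20,0,0,0,31.2,1],
])

```text
time: 20.27
position: [0.5534, 0.1432, 0.2225]
ee_rot: [0.705, 0.067, -0.071, -0.703]
contact_force: [-0.8, 0.1, -3.5]
width: 0.0118
```

```bash
python3 - <<'E'
from h import *
s=pose();print((np.array([.5537,.1428,.072])-s["position"]).round(4)*100)
d=shot("side3","side")
cv2.imwrite("pics/c3.png",cv2.resize(d["frame"][80:280,200:400],None,fx=3,fy=3,interpolation=2))
E
```

```text
t 20.27 p [0.5534 0.1432 0.2225] y [-0.005 -0.004 -1.   ] jaw yaw 101.27 q [ 0.19  0.35  1.46 -0.    1.34 -1.58] w 0.0118 F [-0.8  0.1 -3.5]
[  0.03  -0.04 -15.05]
```

View pics/c3.png

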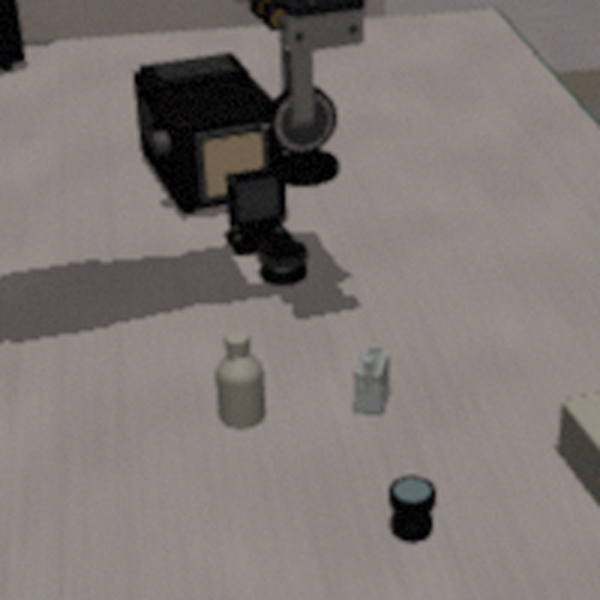

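The crop shows the analyser hanging upright at (304,130), with the polariser (257,205) and the table (283,260) in line in front of the lamp, and the moulding at (372,380).

Emit:
arm_command([
  [0,0,-6,0,0,0,1],
  [0,0,-11,0,0,0,1],
  [0,0,-14,0,0,0,1],
  [0,0,-14.6,0,0,0,1],
  [0,0,-14.6,0,0,0,1],
])

```text
time: 20.95
position: [0.554, 0.1413, 0.0777]
ee_rot: [0.705, 0.067, -0.07, -0.703]
contact_force: [-0.2, -0.3, -3.2]
width: 0.012
```

```bash
python3 - <<'E'
from h import *
s=pose();print((np.array([.5537,.1428,.0712])-s["position"]).round(4)*100)
E
```

```text
t 20.95 p [0.554  0.1413 0.0777] y [-0.004 -0.004 -1.   ] jaw yaw 101.11 q [ 0.19  0.51  1.59 -0.    1.04 -1.58] w 0.012 F [-0.2 -0.3 -3.2]
[-0.03  0.15 -0.65]
```

Emit:
arm_command([
  [0,0.1,-0.4,0,0,0,1],
  [0,0.1,-0.65,0,0,0,1],
  [0,0.1,-0.75,0,0,0,1],
])

```text
time: 21.32
position: [0.555, 0.1425, 0.0718]
ee_rot: [0.705, 0.068, -0.069, -0.703]
contact_force: [-0.1, -0.7, 10.9]
width: 0.0118
```

Emit:
arm_command([
  [0,0,0,0,0,0,1],
])

```text
time: 21.45
position: [0.5552, 0.1426, 0.0724]
ee_rot: [0.705, 0.068, -0.069, -0.703]
contact_force: [0.2, 0.6, -3.6]
width: 0.0117
```

Emit:
arm_command([
  [0,0,-0.1,0,0,0,1],
  [0,0,-0.1,0,0,0,-0.3],
  [0,0,-0.1,0,0,0,-0.3],
  [0,0,-0.1,0,0,0,-0.3],
  [0,0,-0.1,0,0,0,-0.3],
])

```text
time: 22.08
position: [0.5552, 0.1426, 0.0714]
ee_rot: [0.705, 0.068, -0.069, -0.703]
contact_force: [1.6, -0.3, 0.8]
width: 0.0484
```

Emit:
arm_command([
  [0,0,5,0,0,0,-0.2],
  [0,0,11,0,0,0,-0.2],
  [0,0,15,0,0,0,-0.2],
  [0,-5,16,0,0,0,-0.2],
  [0,-8,16,0,0,0,-0.2],
])

```text
time: 22.7
position: [0.5554, 0.0612, 0.2325]
ee_rot: [0.705, 0.069, -0.068, -0.703]
contact_force: [0.5, 0.2, 0.1]
width: 0.0564
```

```bash
python3 - <<'E'
from h import *
s=pose()
B=(.48,.64,.10,.175)
for n in("scene","side","wrist"):
    p=shot(n+"4",n)["p"];rect(p,B,(.05,.1),n+" ana");rect(p,B,(.078,.1),n+" rim");f=rect(p,B,(.006,.015),n+" foot")
p=np.load("wrist4.npz")["p"];rect(p,(.56,.63,-.08,.02),(.008,.08),"spec")
E
```

```text
t 22.7 p [0.5554 0.0612 0.2325] y [ 0.002 -0.003 -1.   ] jaw yaw 101.12 q [ 0.05  0.31  1.49 -0.    1.34 -1.72] w 0.0564 F [0.5 0.2 0.1]
scene ana 258 c [0.5543 0.1444] size [0.0789 0.0161] ang 10.5 zmax 0.0905 mean [0.5653 0.1438 0.0714]
scene rim 97 c [0.5628 0.1455] size [0.0491 0.0141] ang 17.1 zmax 0.0905 mean [0.5652 0.1456 0.084 ]
scene foot 237 c [0.5661 0.1405] size [0.0635 0.0485] ang 38.0 zmax 0.015 mean [0.5682 0.139  0.011 ]
side ana 264 c [0.5525 0.1405] size [0.0765 0.0198] ang 13.8 zmax 0.0916 mean [0.5566 0.1385 0.0697]
side rim 78 c [0.559  0.1428] size [0.0498 0.019 ] ang 5.0 zmax 0.0916 mean [0.558  0.1404 0.0843]
side foot 139 c [0.5574 0.1388] size [0.1301 0.0614] ang 4.1 zmax 0.0148 mean [0.5577 0.1324 0.0117]
wrist ana 1138 c [0.5528 0.1403] size [0.0801 0.0137] ang 11.9 zmax 0.0904 mean [0.5534 0.1388 0.0754]
wrist rim 590 c [0.5601 0.1421] size [0.0489 0.0132] ang 11.9 zmax 0.0904 mean [0.558  0.1412 0.0847]
wrist foot 1030 c [0.5578 0.1409] size [0.0577 0.0629] ang 39.7 zmax 0.015 mean [0.558  0.1326 0.0114]
spec 978 c [ 0.5873 -0.0318] size [0.04   0.0246] ang 67.6 zmax 0.0547 mean [ 0.5836 -0.03    0.0387]
```

The analyser measures about x 0.242, y 0.003 in the lamp frame, and about 0.6° off square. Now the moulding, gripped across its 40 mm width.

Emit:
arm_command([
  [3.2,-9.3,-5,0,0,-33.6,-1],
  [3.2,-9.3,-9,0,0,-33.6,-1],
  [3.2,-9.3,-9,0,0,-33.6,-1],
  [3.2,-9.3,-9,0,0,-33.6,-1],
  [3.2,-9.3,-9,0,0,-33.6,-1],
])

```text
time: 23.48
position: [0.5876, -0.0301, 0.1423]
ee_rot: [0.695, -0.137, 0.137, -0.693]
contact_force: [-0.2, -0.2, -1.3]
width: 0.0937
```

```bash
python3 - <<'E'
from h import *
s=pose();print((np.array([.5872,-.0317,.030])-s["position"]).round(4)*100)
d=shot("w7")
E
```

```text
t 23.48 p [ 0.5876 -0.0301  0.1423] y [-0.    -0.002 -1.   ] jaw yaw 67.67 q [-0.11  0.46  1.5  -0.    1.18 -1.29] w 0.0937 F [-0.2 -0.2 -1.3]
[ -0.04  -0.16 -11.23]
```

View pics/w7.png

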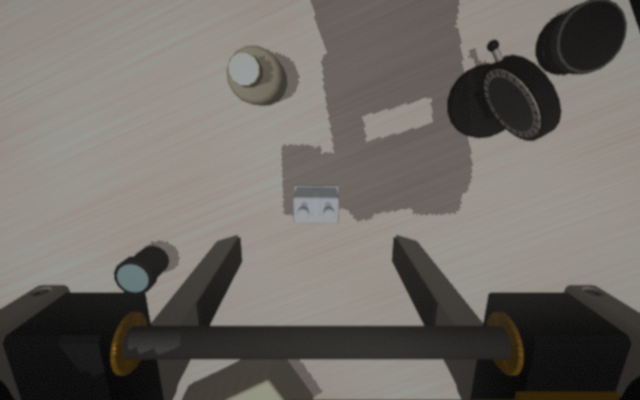

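The moulding is centred at (316,205) and square to the jaws; the bottle, loupe and analyser are clear.

Emit:
arm_command([
  [0,-0.15,-5,0,0,0,-1],
  [0,-0.15,-9.5,0,0,0,-1],
  [0,-0.15,-11.2,0,0,0,-1],
  [0,-0.15,-11.2,0,0,0,-1],
  [0,-0.15,-11.2,0,0,0,0.4],
], newtons=12)

```text
time: 24.15
position: [0.5887, -0.0317, 0.0325]
ee_rot: [0.695, -0.136, 0.138, -0.693]
contact_force: [-0.2, -0.5, 1.1]
width: 0.0873
```

Emit:
arm_command([
  [0,0,0,0,0,0,0.4],
  [0,0,0,0,0,0,0.4],
  [0,0,0,0,0,0,0.4],
  [0,0,0,0,0,0,0.4],
  [0,0,0,0,0,0,0.4],
])

```text
time: 24.78
position: [0.5887, -0.0317, 0.0325]
ee_rot: [0.695, -0.136, 0.138, -0.693]
contact_force: [-0.2, -0.1, 0.3]
width: 0.0398
```

```bash
python3 - <<'E'
from h import *
s=pose()
E
```

```text
t 24.77 p [ 0.5887 -0.0317  0.0325] y [ 0.003 -0.003 -1.   ] jaw yaw 67.71 q [-0.11  0.6   1.57 -0.    0.97 -1.29] w 0.0398 F [-0.2 -0.1  0.3]
```

Emit:
arm_command([
  [0,0,3,0,0,0,0.5],
  [0,0,8,0,0,0,0.5],
  [0,0,14,0,0,0,0.5],
  [-1,4,16,0,0,-10,0.5],
  [-2,8,16,0,0,-20,0.5],
])

```text
time: 25.4
position: [0.5689, 0.0491, 0.1944]
ee_rot: [0.659, -0.255, 0.259, -0.658]
contact_force: [0.6, -0.2, -0.2]
width: 0.0398
```

Emit:
arm_command([
  [-2.7,17.2,0,0,0,-36.4,0.5],
  [-2.7,17.2,0,0,0,-36.4,0.5],
  [-2.7,17.2,0,0,0,-36.4,0.5],
  [-2.7,17.2,0,0,0,-36.4,0.5],
  [-2.7,17.2,0,0,0,-36.4,0.5],
])

```text
time: 26.02
position: [0.5417, 0.2215, 0.1942]
ee_rot: [0.547, -0.448, 0.451, -0.544]
contact_force: [-0.6, -0.0, -0.9]
width: 0.0399
```

```bash
python3 - <<'E'
from h import *
s=pose();print((np.array([.5413,.220,.0625])-s["position"]).round(4)*100)
E
```

```text
t 26.02 p [0.5417 0.2215 0.1942] y [ 0.002 -0.006 -1.   ] jaw yaw 11.03 q [ 0.33  0.4   1.45 -0.01  1.29  0.14] w 0.0399 F [-0.6 -0.  -0.9]
[ -0.04  -0.15 -13.17]
```

Emit:
arm_command([
  [0,-0.15,-5,0,0,0.3,0.5],
  [0,-0.15,-10,0,0,0.3,0.5],
  [0,-0.15,-12.3,0,0,0.3,0.5],
  [0,-0.15,-12.8,0,0,0.3,0.5],
  [0,-0.15,-12.8,0,0,0.3,0.5],
])

```text
time: 26.65
position: [0.5422, 0.2197, 0.067]
ee_rot: [0.548, -0.446, 0.45, -0.546]
contact_force: [-0.8, 0.8, -0.0]
width: 0.0398
```

```bash
python3 - <<'E'
from h import *
s=pose();print((np.array([.5413,.220,.0625])-s["position"]).round(4)*100)
E
```

```text
t 26.65 p [0.5422 0.2197 0.067 ] y [ 0.002 -0.006 -1.   ] jaw yaw 11.37 q [ 0.32  0.55  1.56 -0.01  1.03  0.13] w 0.0398 F [-0.8  0.8 -0. ]
[-0.09  0.03 -0.45]
```

Emit:
arm_command([
  [-0.1,0,-0.25,0,0,0,0.5],
  [-0.1,0,-0.4,0,0,0,0.5],
  [-0.1,0,-0.5,0,0,0,0.5],
  [-0.1,0,-0.5,0,0,0,0.5],
])

```text
time: 27.15
position: [0.5414, 0.2198, 0.0624]
ee_rot: [0.548, -0.446, 0.45, -0.546]
contact_force: [-0.3, -0.0, 4.3]
width: 0.0398
```

Contact at the expected height. Release and rise.

Emit:
arm_command([
  [0,0,0,0,0,0,-0.5],
  [0,0,0,0,0,0,-0.5],
  [0,0,0,0,0,0,-0.5],
  [0,0,0,0,0,0,-0.5],
  [0,0,0,0,0,0,-0.5],
])

```text
time: 27.78
position: [0.5414, 0.2198, 0.0624]
ee_rot: [0.548, -0.446, 0.45, -0.546]
contact_force: [-0.1, 1.1, -0.5]
width: 0.0704
```

Emit:
arm_command([
  [0,0,5,0,0,0,-0.5],
  [0,0,11,0,0,0,-0.5],
  [0,0,16,0,0,0,-0.5],
  [-3,-5,19,0,0,0,-0.5],
  [-6,-10,19,0,0,0,-0.5],
])

```text
time: 28.4
position: [0.4811, 0.119, 0.2543]
ee_rot: [-0.547, 0.445, -0.451, 0.547]
contact_force: [1.0, -0.6, 0.3]
width: 0.0705
```

```bash
python3 - <<'E'
from h import *
pose()
for n in("wrist","scene","side"):
    d=shot(n+"8",n);p=d["p"]
    rect(p,(.47,.6,.18,.26),(.065,.1),n+" spec");rect(p,(.47,.6,.18,.26),(.024,.034),n+" table")
    rect(p,(.42,.62,.27,.34),(.05,.12),n+" pol");rect(p,(.48,.64,.10,.175),(.05,.1),n+" ana");rect(p,(.48,.64,.10,.175),(.078,.1),n+" rim")
p=np.load("scene8.npz")["p"]
for nm,b in(("bottle",(.44,.51,-.07,.01)),("loupe",(.55,.62,-.25,-.18)),("box",(.7,.86,-.3,-.1))):
    rect(np.load("scene0.npz")["p"],b,(.012,.1),nm+" before");rect(p,b,(.012,.1),nm+" after")
E
```

```text
t 28.4 p [0.4811 0.119  0.2543] y [ 0.007 -0.005 -1.   ] jaw yaw 11.44 q [ 0.17  0.15  1.63 -0.01  1.35 -0.03] w 0.0705 F [ 1.  -0.6  0.3]
wrist spec 931 c [0.5412 0.2205] size [0.0403 0.024 ] ang 11.4 zmax 0.0858 mean [0.5401 0.2201 0.0742]
wrist table 793 c [0.5386 0.2208] size [0.0488 0.0529] ang 9.0 zmax 0.034 mean [0.5365 0.2215 0.0307]
wrist pol 1403 c [0.5243 0.3001] size [0.0642 0.0118] ang 11.4 zmax 0.0909 mean [0.5237 0.2986 0.0796]
wrist ana 1011 c [0.5528 0.1422] size [0.0793 0.0132] ang 11.1 zmax 0.0903 mean [0.554  0.1442 0.076 ]
wrist rim 544 c [0.5604 0.1436] size [0.0484 0.0129] ang 10.8 zmax 0.0903 mean [0.5588 0.1438 0.0848]
scene spec 142 c [0.5414 0.2236] size [0.0425 0.0259] ang 8.8 zmax 0.0853 mean [0.5448 0.2218 0.0731]
scene table 110 c [0.5512 0.2198] size [0.0531 0.0351] ang 64.2 zmax 0.034 mean [0.5519 0.2146 0.0302]
scene pol 279 c [0.5248 0.3029] size [0.0669 0.0133] ang 11.3 zmax 0.0918 mean [0.5268 0.3021 0.0725]
scene ana 259 c [0.5542 0.1441] size [0.0805 0.0152] ang 10.6 zmax 0.0904 mean [0.5651 0.1438 0.0713]
scene rim 90 c [0.5624 0.1459] size [0.
[... 518 characters left out ...]
 11.2 zmax 0.0925 mean [0.5573 0.1407 0.0845]
bottle before 345 c [ 0.4759 -0.0318] size [0.0404 0.0302] ang 72.9 zmax 0.0887 mean [ 0.4796 -0.0323  0.0509]
bottle after 342 c [ 0.4762 -0.0315] size [0.0405 0.0327] ang 76.4 zmax 0.0877 mean [ 0.4795 -0.0325  0.0511]
loupe before 220 c [ 0.5835 -0.2125] size [0.0352 0.0373] ang 79.0 zmax 0.0455 mean [ 0.5883 -0.2127  0.0356]
loupe after 227 c [ 0.584  -0.2124] size [0.0345 0.0373] ang 76.9 zmax 0.0433 mean [ 0.5883 -0.2127  0.0349]
box before 2750 c [ 0.7806 -0.1925] size [0.092  0.1255] ang 7.4 zmax 0.0619 mean [ 0.7892 -0.1936  0.0512]
box after 2746 c [ 0.7801 -0.1928] size [0.0931 0.1253] ang 7.1 zmax 0.0602 mean [ 0.7891 -0.1936  0.0513]
```

View pics/wrist8.png

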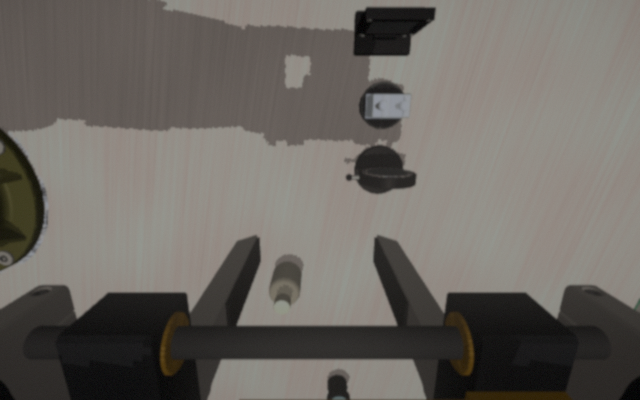

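```bash
python3 - <<'E'
import cv2
cv2.imwrite("pics/c9.png",cv2.resize(cv2.imread("pics/scene8.png")[80:290,220:520],None,fx=2.6,fy=2.6,interpolation=2))
E
```

```text
(no output)
```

View pics/c9.png

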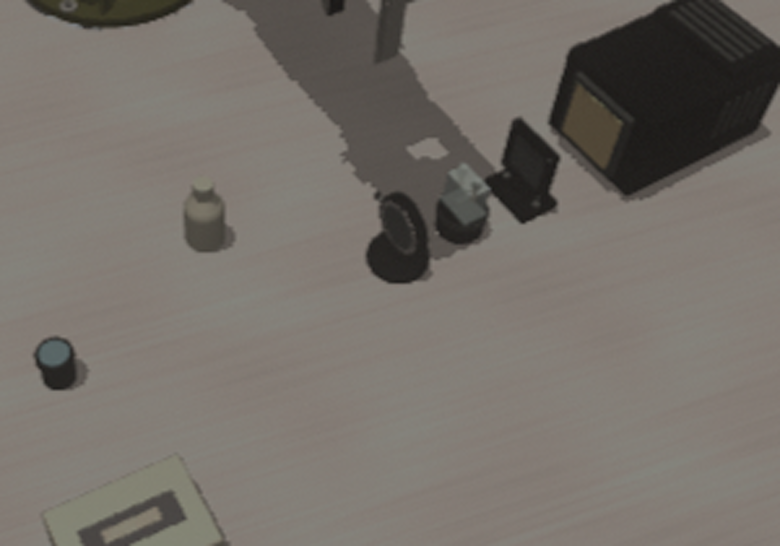

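The wrist view shows polariser, table with the moulding on it, and analyser in one line (385,30)–(385,170). The scene crop shows all of them upright in front of the lamp window, with the bystanders in place and the gripper clear. Handing in.

```bash
python3 -c "
from bench import ticket
print(ticket.finish_job())"
```

```text
the job is handed in; nothing more can be done
None
```

The polariscope is set up in front of the lamp and the job is handed in, at about 28 s on the robot's clock. No verdict was reported.

My last checks, in the lamp frame as I measured it (beam direction known to about 0.5°):

| Item | Along the beam (mm) | Off the beam line (mm) | Off square |
|---|---|---|---|
| Polariser | about 80 | about 0 | under 1° |
| Specimen table | about 160 | 1–2 | – |
| Analyser | about 240 | 4–5 | under 1° |
| Moulding | on the table, 1–2 from its centre | – | under 1° |

- **Upright:** the polariser, table, analyser and moulding all stood upright in the last pictures. The moulding's top was at the right height for standing on the table.
- **Bystanders:** the loupe, bottle and wipe box measured within 1 mm of where they started.
- **Disagreements:** the scene and side cameras differed by 2–4 mm on positions, and by up to about 6° on the moulding's angle, where they had few points. I relied on the wrist camera there. The table's last reading was partly hidden by the moulding, so its centre comes from the view before the moulding was placed.

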